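Mount the ring clamp on the ball base

ROBOT

A 6-joint arm with a two-finger parallel gripper is mounted at the origin on the work surface. World frame = base frame: x ahead of the robot, y to its left, z up, the work surface at z = 0. Lengths are in m, angles in degrees, forces in N, time in s.
With the tool pointing down it reaches from about 0.4 to 0.825 m from the base axis. Payload 7 kg.
Tool frame: the origin (TCP) lies at the very end of the fingers, on their centre line; the grasp point (between the pads) lies r.pinch_z behind it (r.pinch_z is the distance from the TCP to the grasp point, in m); z points along the fingers, y is the direction in which the jaws open and shut (so a half turn about z gives the same grasp; the last joint's range is limited). The gripper opens to 88 mm and grips with 3 to 60 N. Pads are 19 mm wide; open, the fingers measure 130 mm over their backs; the gripper's body (78 mm by 193 mm) begins 47 mm behind the grasp point.
Start: joints at [-52.019, 20.546, 0.682, 0, -70.136, -16.507], TCP at [0.247, -0.628, 0.227] pointing down, gripper open.
Joint ranges: [-176.03, 176.03], [-82.01, 121.73], [-58.28, 71.71], [-173.87, 95.51], [-174.79, -0.11], [-173.66, 173.66]. Speed limits (degrees/s): [136.94, 136.94, 172.46, 180, 180, 180].

INTERFACE

Orientations are given as [roll, pitch, yaw] about the fixed x, y, z axes, in that order (R = Rz(yaw) Ry(pitch) Rx(roll)).
In Python, from plant import r gives the robot as it stands. The module is installed in compiled form; this text tells all that it offers.
- The arm moves only by the tool servo_tool, never from a script. Its argument "steps" is a list of rows, each a list of 5 numbers: the finger opening in cm, from 0 to 8.76, then the shift along the tool's x, y, z in cm, then the turn about the tool's z in degrees. In form: [[fingers, x, y, z, spin], ...]. A call has 1 to 8 rows; each row shifts and turns the commanded pose from where the row before left it, along the tool's axes as they then stand; what a row does not reach is not made up. A row lasts 1/8 s, in which the tool goes at most 62.5 mm and 10.7 degrees, less where a joint would pass 70% of its speed; a pose out of reach is approached as far as the arm can. A call with a gripper value outside its range is refused whole. The fingers move at their own pace and stop on an object; "squeeze" is the grip in N (left out, the last holds). Time passes only in rows, so rows that do not move let the fingers close. It gives the time, the measured TCP pose, the force and the opening at its end, in the units of the state.
- r.get_state(): the state, without advancing time (a new reading comes with each control period).
- r.capture(name): name is "side" or "top" or "wrist"; returns the picture (400x640x3 uint8, red, green, blue); there is no depth.
- r.calibration(name): a dict with "K" (3x3 intrinsics, pixels), "rvec" (rotation vector, rad) and "tvec" (3), from world to camera coordinates, as OpenCV has them; the wrist camera has in their place "tool_from_camera" (4x4, takes a point from camera to tool coordinates, whose origin is the TCP and whose axes are the flange's). Camera axes: x right, y down, z forward; pixel columns grow to the right and rows downward; lengths in m; the calibration is good to about 2 mm. A picture is of the moment at which its call begins: read the wrist's pose just before it. calibration takes no time and is no camera call.
- r.close_job(): hands the job in, once; it reports no verdict.
The state is a dict: "time_s": time; "joints": joint angles; "qd": joint speeds; "joint_torque": joint torques, N m; "tcp_pos": TCP position; "eef_rot": TCP orientation; "contact_force": force on the tool from outside, world axes, zero at the start; "moment": the same for the moment, N m; "gripper_width": finger opening in m.
Only numpy, scipy, OpenCV 4.12 (cv2) and the standard library are available. Lean on these libraries where they do the work, as an engineer would, in place of code of your own. Each camera call takes 0.05 s, during which the arm holds its last target.

TASK

Pick up the ring clamp that has the bell-shaped socket and thumb lever, and lower it, still upright and without dropping it, onto the round base that carries a ball until the bell sits fully home, with its lever still raised. Then press the thumb lever all the way down to lock it and leave the clamp seated there.

Things in the scene. Friction and masses are not known exactly. Their poses are not given: they have to be found in the camera images.
- grip (a point): Loose ring clamp, 102 mm tall, about 0.6 kg: steel bell socket (foot 96 mm wide, neck 41 mm, 46 mm high; below, a 58 mm funnel into a 33 mm bore) with an upright wooden post 24 x 24 mm on top and a thumb lever. Point on its axis, 78 mm above the underside. z up, x towards the lever: grip the post across y. Home on the ball, at any heading, it is 56 mm above the ball's centre.
- ball (a point): Centre of the 30 mm steel ball on an 18 mm thick neck in the middle of a fixed round dark steel base (disc 110 mm wide, 12 mm thick, on which the clamp's foot comes to rest). The centre is 34 mm above the table. Two like bases carry a flat-topped post and a pointed cone instead. A like clamp with a flat disc foot and no lever is not the one.
- latch (a joint): The clamp's thumb lever, rad: 0 to 0.1 at the start, raised, sloping up 40 degrees away from the post; 0.7 is fully down, level, against a rigid stop. Its pivot is 17 mm out from the clamp's axis towards grip x, 28 mm below the grip point. It is stiff and stays where left: pressing takes 2 to 4 N, with a short jolt at first touch.
- paddle (a point): Middle of the upper face of the lever's dark steel paddle (22 mm wide, 20 mm long), 30 mm from the pivot. Raised, it is 38 mm out from the clamp's axis towards grip x and 6 mm below the grip point; fully down, 47 mm out and 25 mm below. Press straight down on it with closed fingers, about 42 mm out from the axis.
Not all that is in view belongs to the job. What is shaped like the part that bears grip but red is not meant.

How it is judged (in metres and radians):
On the way:
1. the clamp is fully home on the ball, upright, its lever still raised (horizontal distance between grip and ball below 0.008 m and z of grip in the frame of ball between 0.05 and 0.061 m and angle between grip's own z axis and vertical below 0.12 rad and value of joint latch below 0.25 rad), for 0.2 s.
At the end, for the whole second after the job is handed in: The clamp stands upright (within 7 degrees), fully home on the ball (foot on the disc within 5 mm, axis within 8 mm of the ball's centre), with its lever fully down (0.58 rad or more) (horizontal distance between grip and ball below 0.008 m and z of grip in the frame of ball between 0.05 and 0.061 m and angle between grip's own z axis and vertical below 0.12 rad and value of joint latch above 0.58 rad); the robot touches nothing.
It fails at once if the clamp is let go above the ball, more than 20 mm short of home (dropped on) (horizontal distance between grip and ball below 0.04 m and z of grip in the frame of ball above 0.076 m and contact force between the fingers and clamp below 0.2 N).
It also fails if it takes over 46 s, if anything falls off the work surface, if the arm or the gripper's body presses on something with over 40 N, if the wrist force passes 120 N, or if a joint passes its speed limit or range.

## Working session

There is one attempt and no reset: what is moved stays moved. The work goes in short steps, Python scripts to look and compute and a tool call to move; the robot and the scene stay as the last step left them, time stands still between calls to the robot, and variables do not carry over. Pictures are saved under pics/ and viewed, and the job is handed in when it is done.

Besides the shell and the picture viewer there is one more tool, called after "Request:" as name(argument=value, ...), one argument or row to a line, values as JSON. servo_tool: Moves the arm, as the interface text tells. Its arguments: {"type":"object","properties":{"steps":{"type":"array","items":{"type":"array","items":{"type":"number"}}},"squeeze":{"type":"number"}},"required":["steps"]}

```bash
mkdir -p pics; cat > h.py <<'E'
import numpy as np,cv2
from plant import r
from scipy.spatial.transform import Rotation as R
def save(n,f):
    im=r.capture(n); cv2.imwrite('pics/'+f,cv2.cvtColor(im,cv2.COLOR_RGB2BGR)); return im
def cam(n,st=None):
    c=r.calibration(n);K=np.array(c['K'])
    if n=='wrist':
        T=np.array(c['tool_from_camera']);
        W=np.eye(4);W[:3,:3]=R.from_euler('xyz',st['eef_rot'],degrees=True).as_matrix();W[:3,3]=st['tcp_pos']
        M=W@T; return K,M[:3,:3],M[:3,3]
    Rm=cv2.Rodrigues(np.array(c['rvec'],float))[0];t=np.array(c['tvec'],float).ravel()
    return K,Rm.T,-Rm.T@t
def ray(c,u,v):
    K,Rw,o=c; d=Rw@np.linalg.solve(K,[u,v,1.]); return o,d/np.linalg.norm(d)
def atz(c,u,v,z):
    o,d=ray(c,u,v); return o+d*(z-o[2])/d[2]
def tri(rays):
    A=0;b=0
    for o,d in rays:
        P=np.eye(3)-np.outer(d,d);A=A+P;b=b+P@o
    X=np.linalg.solve(A,b); return X,[np.linalg.norm((np.eye(3)-np.outer(d,d))@(X-o)) for o,d in rays]
def proj(c,X):
    K,Rw,o=c; p=K@(Rw.T@(np.array(X)-o)); return p[:2]/p[2]
E
python3 - <<'E'
from h import *
st=r.get_state();print(st,r.pinch_z)
for n in ['side','top','wrist']: save(n,n+'0.png'); print(n,[np.round(a,3) for a in cam(n,st)])
E
```

```text
{'time_s': 0.0, 'joints': array([-5.20204193e+01,  2.05905173e+01,  6.34592319e-01, -2.01288601e-02,
       -7.01332506e+01, -1.65092357e+01]), 'qd': array([-0.03088097, -0.01925755, -0.02662153,  0.0037103 , -0.03605731,
       -0.05687426]), 'joint_torque': array([-1.07551332e-03, -5.82717419e+01,  2.93057352e+01,  6.99748412e+00,
        6.76450931e-03, -1.60525137e-04]), 'tcp_pos': array([ 0.246899  , -0.62772259,  0.22563921]), 'eef_rot': array([ 1.79909123e+02, -7.20109113e-03, -1.58536504e+02]), 'contact_force': array([-0.35095394, -0.03744539,  0.72237857]), 'moment': array([-0.01669188,  0.02086115,  0.0218428 ]), 'gripper_width': 0.0876047637529852} 0.0188
side [array([[388.286,   0.   , 323.453],
       [  0.   , 388.286, 199.433],
       [  0.   ,   0.   ,   1.   ]]), array([[-0.933, -0.256,  0.254],
       [-0.36 ,  0.634, -0.684],
       [ 0.014, -0.73 , -0.683]]), array([0.274, 0.411, 0.551])]
top [array([[491.632,   0.   , 320.161],
       [  0.   , 491.632, 200.983],
       [  0.   ,   0.   ,   1.   ]]), array([[-0.021, -0.992,  0.121],
       [-0.999,  0.025,  0.027],
       [-0.03 , -0.121, -0.992]]), array([ 0.354, -0.073,  1.067])]
wrist [array([[303.64 ,   0.   , 315.389],
       [  0.   , 303.64 , 198.525],
       [  0.   ,   0.   ,   1.   ]]), array([[-0.366,  0.898,  0.245],
       [ 0.931,  0.352,  0.098],
       [ 0.002,  0.264, -0.965]]), array([ 0.181, -0.653,  0.384])]
```

View pics/side0.png

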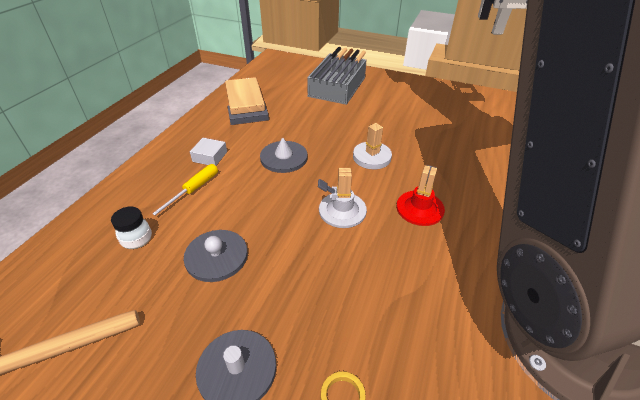

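View pics/top0.png

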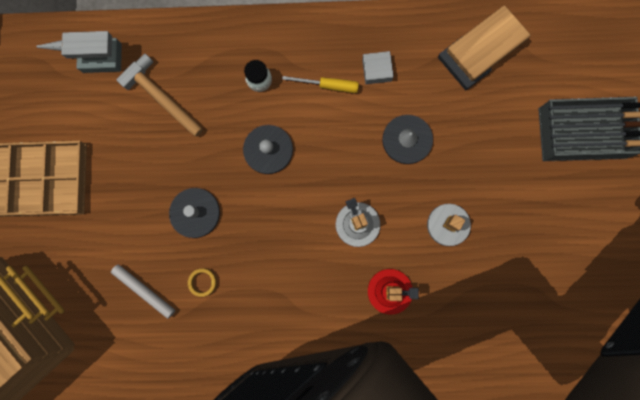

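View pics/wrist0.png

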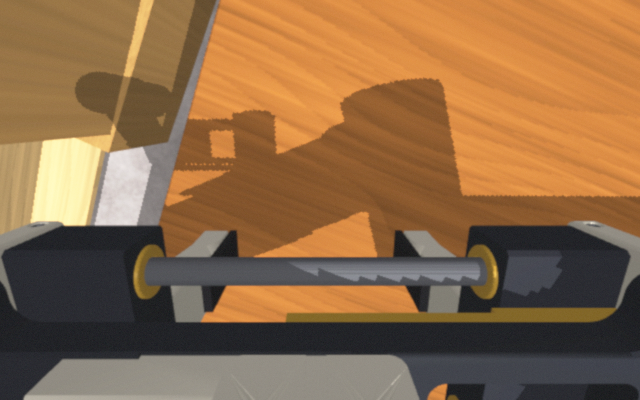

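The side view shows the ball base with its ball at (213,244), the target clamp with lever at (343,195), the red decoy at (425,195), and the flat-foot clamp at (373,150). In the top view these are the ball at (266,146) and the clamp at (358,222), with its lever at about (353,206).

```bash
python3 - <<'E'
import cv2,numpy as np
a=cv2.imread('pics/side0.png');b=cv2.imread('pics/top0.png')
def c(i,x,y,w,h,s):return cv2.resize(i[y:y+h,x:x+w],None,fx=s,fy=s,interpolation=cv2.INTER_CUBIC)
cv2.imwrite('pics/z1.png',np.hstack([c(a,310,155,65,75,6),c(a,180,215,65,75,6)]))
cv2.imwrite('pics/z2.png',np.hstack([c(b,325,185,65,65,6),c(b,235,115,65,65,6)]))
E
```

```text
(no output)
```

View pics/z1.png

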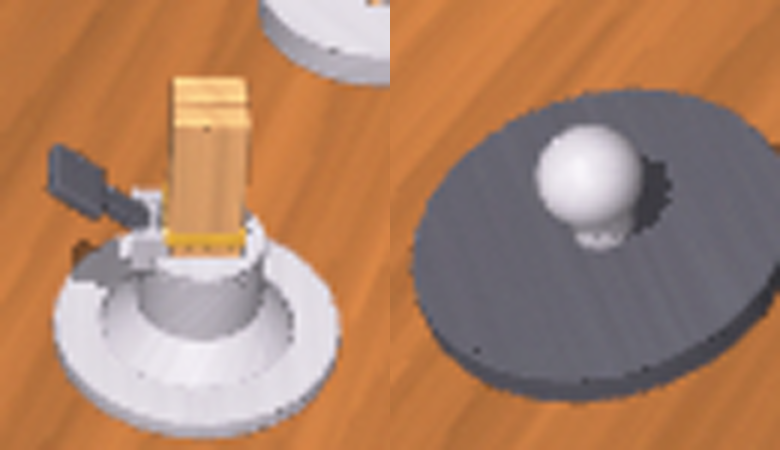

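View pics/z2.png

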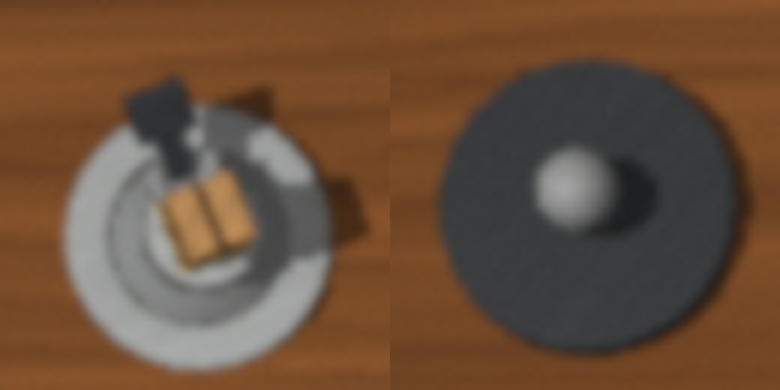

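```bash
python3 - <<'E'
from h import *
s=cam('side');t=cam('top')
for n,a,b in [('posttop',(345.2,171.8),(359.7,221.7)),('ball',(213.3,244.2),(266,146.3)),('paddle',(322.8,185),(351.7,203.7))]:
    X,e=tri([ray(s,*a),ray(t,*b)]);print(n,X.round(4),np.round(e,4))
# foot/disc from known heights
print('foot',atz(t,358,224.5,0.006),'disc top', atz(t,235+(588-390)/6,115+205/6,.01))
print(proj(t,atz(t,358,224.5,0.0)))
E
```

```text
posttop [ 0.4303 -0.1234  0.1011] [0.0009 0.0009]
ball [0.6026 0.0694 0.0328] [0.0002 0.0002]
paddle [ 0.4696 -0.1102  0.067 ] [0.0002 0.0002]
foot [ 0.43092361 -0.12474216  0.006     ] disc top [0.60136704 0.068112   0.01      ]
[358.  224.5]
```

Request:
servo_tool(
  steps=[
    [8.7,-2.5,2.8,0,3],
    [8.7,-3.6,4.0,0,0],
    [8.7,-3.6,4.0,0,0],
    [8.7,-3.6,4.0,0,0],
    [8.7,-3.6,4.0,0,0],
    [8.7,-3.6,4.0,0,0],
    [8.7,-3.6,4.0,0,0],
    [8.7,-2.5,2.8,0,0],
  ],
  squeeze=30,
)

```text
time_s: 1.15
tcp_pos: [0.4042, -0.2604, 0.2267]
eef_rot: [-180.0, 0.0, -161.5]
contact_force: [0.5, -0.9, -0.2]
gripper_width: 0.0873
```

```bash
cat >> h.py <<'E'
def goal(P,yaw=None):
    st=r.get_state();W=R.from_euler('xyz',st['eef_rot'],degrees=True).as_matrix()
    print('t',round(st['time_s'],2),'tcp',st['tcp_pos'].round(4),'rot',st['eef_rot'].round(2),'F',st['contact_force'].round(2),'w',round(st['gripper_width'],4),'j',st['joints'].round(1))
    print('shift cm (tool)',(W.T@(np.array(P)-st['tcp_pos'])*100).round(2), 'spin', None if yaw is None else round(-(yaw-st['eef_rot'][2]),2))
E
python3 - <<'E'
from h import *
goal([.4305,-.1238,.059],-161.4)
save('wrist','wrist1.png')
E
```

```text
t 1.15 tcp [ 0.4042 -0.2604  0.2267] rot [-1.8000e+02  2.0000e-02 -1.6146e+02] F [ 0.54 -0.92 -0.16] w 0.0873 j [ -9.3   1.9 -23.   -0.  -65.1 -62.2]
shift cm (tool) [-6.83 12.11 16.77] spin -0.06
```

View pics/wrist1.png

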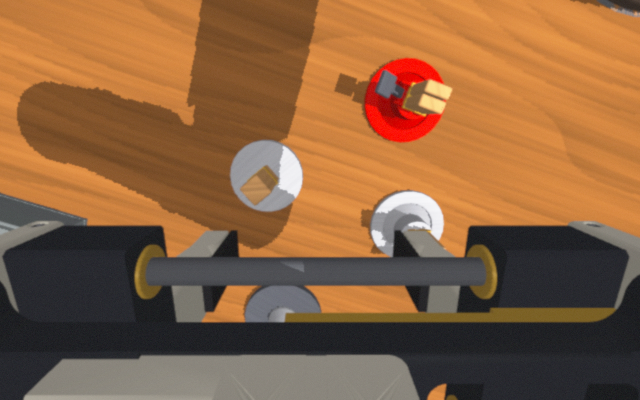

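The wrist view shows the target clamp's foot at about (407,222), partly behind the right finger, with the red clamp at (404,100). I'll move over the clamp.

Request:
servo_tool(
  steps=[
    [8.7,-1.7,3.0,0,0],
    [8.7,-1.7,3.0,0,0],
    [8.7,-1.7,3.0,0,0],
    [8.7,-1.7,3.0,0,0],
    [8.7,0,0,2,0],
    [8.7,0,0,2,0],
    [8.7,0,0,0,0],
  ],
)

```text
time_s: 2.08
tcp_pos: [0.4291, -0.127, 0.1854]
eef_rot: [180.0, -0.2, -161.5]
contact_force: [-0.5, 0.8, -0.2]
gripper_width: 0.0873
```

```bash
python3 - <<'E'
from h import *
goal([.4305,-.1238,.059],-161.4)
save('side','side2.png');st=r.get_state();save('wrist','wrist2.png')
w=cam('wrist',st);print(proj(w,[.4305,-.1238,.102]),proj(w,[.4305,-.1238,0]),proj(cam('side'),[.4305,-.1238,.102]))
a=cv2.imread('pics/side2.png');b=cv2.imread('pics/wrist2.png')
cv2.imwrite('pics/c2.png',np.hstack([cv2.resize(a[60:260,240:440],(400,400)),cv2.resize(b[150:400,220:440],(352,400))]))
E
```

```text
t 2.08 tcp [ 0.4291 -0.127   0.1854] rot [ 1.7995e+02 -1.7000e-01 -1.6152e+02] F [-0.54  0.81 -0.22] w 0.0873 j [  8.9   0.7 -30.1  -0.  -59.4 -80.4]
shift cm (tool) [-0.27  0.24 12.64] spin -0.12
[318.09594575 205.81017851] [317.28643619 180.65914442] [345.69028173 171.34846212]
```

View pics/c2.png

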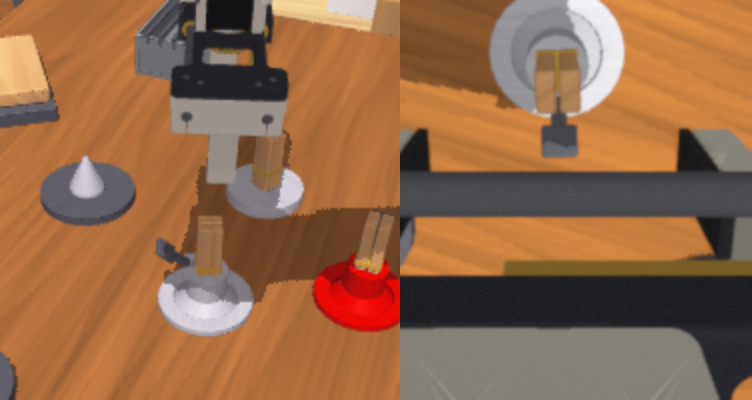

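The wrist view shows the post centred at column 319, against 318 predicted, with the lever in line with tool x. Descending to grasp.

Request:
servo_tool(
  steps=[
    [8.7,-0.3,0.2,2,0],
    [8.7,0,0,3,0],
    [8.7,0,0,3,0],
    [8.7,0,0,2.5,0],
    [8.7,0,0,1.5,0],
    [8.7,0,0,0.6,0],
    [8.7,0,0,0,0],
  ],
)

```text
time_s: 3.05
tcp_pos: [0.4329, -0.1242, 0.061]
eef_rot: [-180.0, 0.0, -161.5]
contact_force: [0.3, 0.5, -0.3]
gripper_width: 0.0871
```

```bash
python3 - <<'E'
from h import *
goal([.4305,-.1238,.059],-161.4)
E
```

```text
t 3.05 tcp [ 0.4329 -0.1242  0.061 ] rot [-1.7999e+02  2.0000e-02 -1.6153e+02] F [ 0.27  0.45 -0.3 ] w 0.0871 j [  9.2  10.1 -39.3   0.  -40.6 -80.7]
shift cm (tool) [0.21 0.12 0.2 ] spin -0.13
```

Request:
servo_tool(
  steps=[
    [8.7,0.2,0.1,0.2,0],
    [5,0,0,0,0],
    [3,0,0,0,0],
    [2,0,0,0,0],
    [1,0,0,0,0],
    [1,0,0,0,0],
    [1,0,0,0,0],
    [1,0,0,0,0],
  ],
  squeeze=40,
)

```text
time_s: 4.05
tcp_pos: [0.4303, -0.1239, 0.0586]
eef_rot: [-180.0, -0.0, -161.5]
contact_force: [1.0, -0.6, -2.8]
gripper_width: 0.0242
```

```bash
python3 - <<'E'
from h import *
goal([.4305,-.1238,.059],-161.4)
save('side','side3.png')
E
```

```text
t 4.05 tcp [ 0.4303 -0.1239  0.0586] rot [-179.99   -0.   -161.52] F [ 0.98 -0.63 -2.78] w 0.0242 j [  9.3  10.1 -39.7   0.  -40.1 -80.8]
shift cm (tool) [-0.03  0.   -0.04] spin -0.12
```

View pics/side3.png

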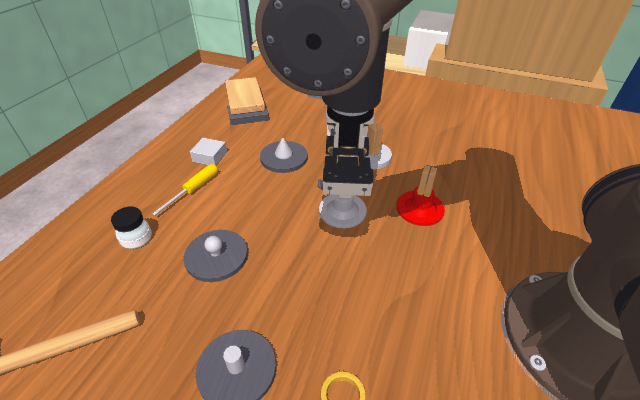

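The side view shows the post held by the fingers, with the opening at 24.2 mm. Lifting.

Request:
servo_tool(
  steps=[
    [1,0,0,-0.5,0],
    [1,0,0,-1.5,0],
    [1,0,0,-2,0],
    [1,0,0,-2.5,0],
    [1,0,0,-2,0],
    [1,0,0,-1,0],
    [1,0,0,0,0],
  ],
)

```text
time_s: 4.97
tcp_pos: [0.4301, -0.1237, 0.1536]
eef_rot: [180.0, 0.0, -161.5]
contact_force: [-0.2, 0.0, -7.1]
gripper_width: 0.0238
```

```bash
python3 - <<'E'
from h import *
goal([.6026,.0694,.152],-161.5)
E
```

```text
t 4.97 tcp [ 0.4301 -0.1237  0.1536] rot [ 1.7998e+02  3.0000e-02 -1.6154e+02] F [-0.17  0.03 -7.06] w 0.0238 j [  9.3   2.5 -32.9  -0.  -54.6 -80.8]
shift cm (tool) [-22.48  12.85   0.17] spin -0.04
```

Request:
servo_tool(
  steps=[
    [1,-1,0.6,0,0],
    [1,-2.5,1.4,0,0],
    [1,-3.5,2,0,0],
    [1,-3.5,2,0,0],
    [1,-3.5,2,0,0],
    [1,-3.5,2,0,0],
    [1,-2.5,1.4,0,0],
    [1,-1,0.6,0,0],
  ],
)

```text
time_s: 5.98
tcp_pos: [0.592, 0.0582, 0.1517]
eef_rot: [-180.0, -0.1, -161.5]
contact_force: [-0.7, 0.4, -6.1]
gripper_width: 0.0241
```

Request:
servo_tool(
  steps=[
    [1,-1,0.5,0,0],
    [1,-0.5,0.35,0,0],
    [1,0,0,0,0],
    [1,0,0,0,0],
  ],
)

```text
time_s: 6.48
tcp_pos: [0.6025, 0.0689, 0.1537]
eef_rot: [180.0, -0.0, -161.5]
contact_force: [-0.0, -0.7, -6.9]
gripper_width: 0.024
```

```bash
python3 - <<'E'
from h import *
goal([.6026,.0694,.152],-161.5)
save('side','side4.png');save('top','top4.png')
a=cv2.imread('pics/side4.png');b=cv2.imread('pics/top4.png')
cv2.imwrite('pics/c4.png',np.hstack([cv2.resize(a[100:300,120:320],(400,400)),cv2.resize(b[50:250,170:370],(400,400))]))
E
```

```text
t 6.47 tcp [0.6025 0.0689 0.1537] rot [ 1.8000e+02 -1.0000e-02 -1.6155e+02] F [-0.01 -0.7  -6.9 ] w 0.024 j [ 25.   17.4 -14.   -0.  -58.6 -96.5]
shift cm (tool) [-0.02  0.04  0.17] spin -0.05
```

View pics/c4.png

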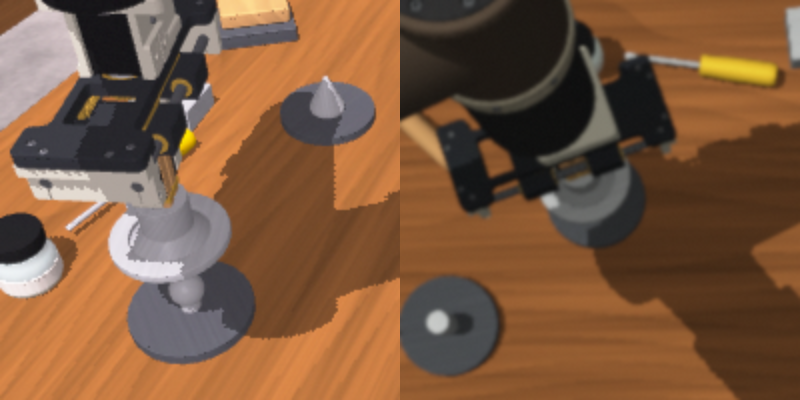

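```bash
python3 - <<'E'
from h import *
s=cam('side');print(proj(s,[.6026,.0690,.0945]),proj(s,[.6026,.0690,.1005]),proj(s,[.6026,.0694,.034]))
E
```

```text
[206.75569941 219.27402628] [206.0426152 216.6857791] [213.3306758  243.76927909]
```

Request:
servo_tool(
  steps=[
    [1,0,0,0.8,0],
    [1,0,0,1,0],
    [1,0,0,0.7,0],
    [1,0,0,0.5,0],
    [1,0,0,0,0],
  ],
)

```text
time_s: 7.2
tcp_pos: [0.6026, 0.0692, 0.1229]
eef_rot: [-180.0, -0.1, -161.5]
contact_force: [0.1, -1.0, -6.6]
gripper_width: 0.024
```

Request:
servo_tool(
  steps=[
    [1,0,0,0.5,0],
    [1,0,0,0.5,0],
    [1,0,0,0.5,0],
    [1,0,0,0.4,0],
    [1,0,0,0.4,0],
  ],
)

```text
time_s: 7.82
tcp_pos: [0.6029, 0.0693, 0.1003]
eef_rot: [-180.0, -0.0, -161.5]
contact_force: [0.1, 0.2, -5.8]
gripper_width: 0.024
```

Request:
servo_tool(
  steps=[
    [1,0,0,0.3,0],
    [1,0,0,0.3,0],
    [1,0,0,0.3,0],
    [1,0,0,0,0],
  ],
)

```text
time_s: 8.32
tcp_pos: [0.6027, 0.0693, 0.0913]
eef_rot: [180.0, -0.0, -161.5]
contact_force: [-0.9, 0.5, -5.6]
gripper_width: 0.0237
```

Request:
servo_tool(
  steps=[
    [1,0,0,0.3,0],
    [1,0,0,0.3,0],
    [1,0,0,0.2,0],
    [1,0,0,0,0],
  ],
)

```text
time_s: 8.82
tcp_pos: [0.6028, 0.0693, 0.0833]
eef_rot: [-180.0, -0.0, -161.5]
contact_force: [-1.2, -0.6, -6.2]
gripper_width: 0.0239
```

Request:
servo_tool(
  steps=[
    [1,0,0,0.2,0],
    [1,0,0,0.2,0],
    [1,0,0,0.2,0],
    [1,0,0,0,0],
  ],
)

```text
time_s: 9.32
tcp_pos: [0.6027, 0.0693, 0.0773]
eef_rot: [-180.0, -0.0, -161.5]
contact_force: [-0.3, 0.3, -6.3]
gripper_width: 0.0239
```

Request:
servo_tool(
  steps=[
    [1,0,0,0.2,0],
    [1,0,0,0.2,0],
    [1,0,0,0.1,0],
    [1,0,0,0,0],
  ],
)

```text
time_s: 9.82
tcp_pos: [0.6028, 0.0693, 0.0724]
eef_rot: [-180.0, -0.0, -161.5]
contact_force: [0.4, 1.3, -6.1]
gripper_width: 0.0244
```

Request:
servo_tool(
  steps=[
    [1,0,0,0.1,0],
    [1,0,0,0.1,0],
    [1,0,0,0,0],
    [1,0,0,0,0],
  ],
)

```text
time_s: 10.32
tcp_pos: [0.603, 0.0693, 0.0707]
eef_rot: [-180.0, 0.0, -161.5]
contact_force: [0.0, 0.5, -4.4]
gripper_width: 0.024
```

Request:
servo_tool(
  steps=[
    [1,0,0,0.1,0],
    [1,0,0,0.1,0],
    [1,0,0,0,0],
    [1,0,0,0,0],
  ],
)

```text
time_s: 10.82
tcp_pos: [0.603, 0.0693, 0.0706]
eef_rot: [-180.0, 0.1, -161.5]
contact_force: [-7.4, -0.1, 11.4]
gripper_width: 0.024
```

```bash
python3 - <<'E'
from h import *
goal([.6026,.0694,.0712],-161.5)
save('side','side5.png')
a=cv2.imread('pics/side5.png')
cv2.imwrite('pics/c5.png',cv2.resize(a[150:300,120:320],(800,600)))
E
```

```text
t 10.82 tcp [0.603  0.0693 0.0706] rot [-1.7998e+02  6.0000e-02 -1.6149e+02] F [-7.39 -0.09 11.42] w 0.024 j [ 25.   22.3 -19.2   0.  -48.5 -96.5]
shift cm (tool) [ 0.03  0.02 -0.06] spin 0.01
```

View pics/c5.png

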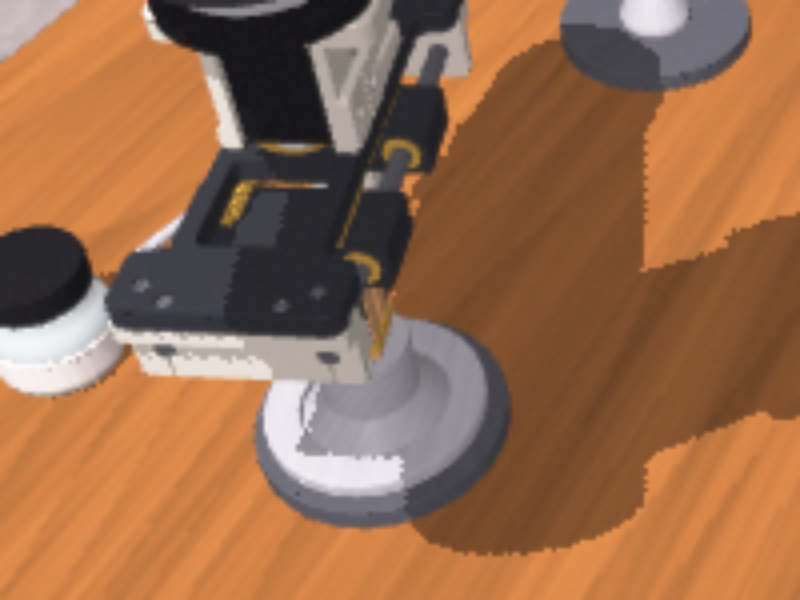

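The side view shows the bell's foot flat on the disc (crop about (380,420)). The force reading confirms contact. The jar sits near the fingers, so I'll check clearance before opening.

```bash
python3 - <<'E'
from h import *
s=cam('side');t=cam('top')
X,e=tri([ray(s,127,216),ray(t,256,70)]);print('jar top',X,e)
st=r.get_state();W=R.from_euler('xyz',st['eef_rot'],degrees=True).as_matrix()
print('in tool',W.T@(X-st['tcp_pos']))
E
```

```text
jar top [0.76449733 0.08604077 0.05671344] [np.float64(0.00035587666566072335), np.float64(0.0003558766656609085)]
in tool [-0.15849448 -0.03541508  0.01399517]
```

Request:
servo_tool(
  steps=[
    [1,0,0,-0.1,0],
    [6,0,0,0,0],
    [6,0,0,0,0],
    [6,0,0,0,0],
    [6,0,0,0,0],
  ],
)

```text
time_s: 11.5
tcp_pos: [0.603, 0.0694, 0.0695]
eef_rot: [-180.0, 0.0, -161.5]
contact_force: [-0.2, 0.9, 0.1]
gripper_width: 0.0572
```

Request:
servo_tool(
  steps=[
    [6,0,0,-1,0],
    [6,0,0,-2,0],
    [6,0,0,-3,0],
    [6,0,0,-3,0],
    [0,0,0,-1,0],
    [0,0,0,0,0],
  ],
)

```text
time_s: 12.25
tcp_pos: [0.6031, 0.0695, 0.1703]
eef_rot: [180.0, 0.1, -161.5]
contact_force: [0.9, -1.0, -0.5]
gripper_width: 0.0453
```

```bash
python3 - <<'E'
from h import *
goal([.6026,.0694,.0712],-161.5)
save('side','side6.png');save('wrist','wrist6.png');save('top','top6.png')
a=cv2.imread('pics/side6.png');b=cv2.imread('pics/wrist6.png')
cv2.imwrite('pics/c6.png',np.hstack([cv2.resize(a[130:330,120:320],(400,400)),cv2.resize(b[100:350,200:450],(400,400))]))
E
```

```text
t 12.25 tcp [0.6031 0.0695 0.1703] rot [ 1.7998e+02  9.0000e-02 -1.6153e+02] F [ 0.94 -0.96 -0.52] w 0.0453 j [ 25.   16.5 -12.8  -0.  -60.6 -96.5]
shift cm (tool) [0.07 0.01 9.91] spin -0.03
```

View pics/c6.png

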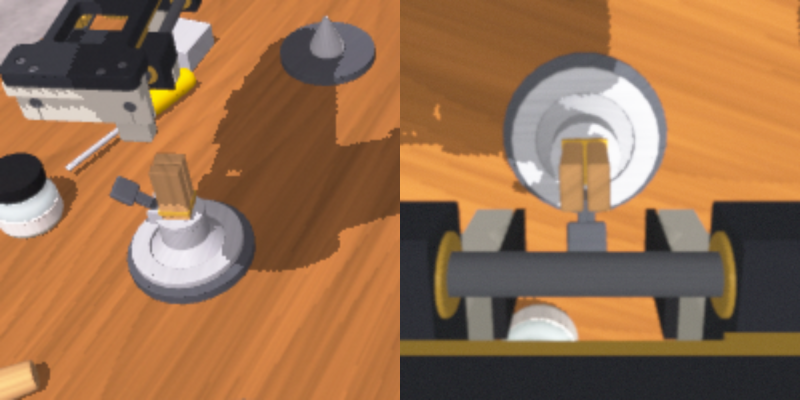

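The side view shows the clamp upright with its foot on the disc and the lever raised at crop (125,190). The wrist view shows the lever along tool -x. Moving to press it.

Request:
servo_tool(
  steps=[
    [0,-1.4,0,0,0],
    [0,-1.4,0,0,0],
    [0,-1.4,0,0,0],
    [0,0,0,2,0],
    [0,0,0,2,0],
    [0,0,0,1.5,0],
    [0,0,0,1,0],
    [0,0,0,0,0],
  ],
  squeeze=20,
)

```text
time_s: 13.4
tcp_pos: [0.6426, 0.0826, 0.1038]
eef_rot: [-180.0, -0.1, -161.5]
contact_force: [0.5, -0.5, 0.2]
gripper_width: 0.0007
```

```bash
python3 - <<'E'
from h import *
goal([.603+.042*np.cos(np.radians(18.5)),.0694+.042*np.sin(np.radians(18.5)),.065],-161.5)
save('side','side7.png')
a=cv2.imread('pics/side7.png')
cv2.imwrite('pics/c7.png',cv2.resize(a[150:300,120:320],(800,600)))
E
```

```text
t 13.4 tcp [0.6426 0.0826 0.1038] rot [-1.7999e+02 -8.0000e-02 -1.6153e+02] F [ 0.48 -0.48  0.24] w 0.0007 j [ 24.5  23.6 -11.7  -0.  -54.7 -96.1]
shift cm (tool) [-0.04  0.01  3.88] spin -0.03
```

View pics/c7.png

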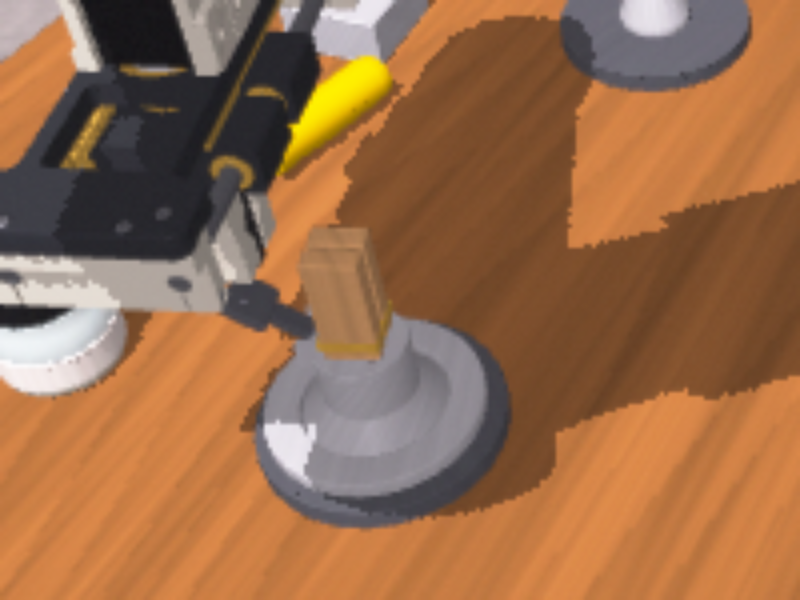

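The side view shows the closed fingertips just above the paddle at crop (250,300). Pressing slowly.

Request:
servo_tool(
  steps=[
    [0,0,0,0.5,0],
    [0,0,0,0.3,0],
    [0,0,0,0.2,0],
    [0,0,0,0.2,0],
    [0,0,0,0.2,0],
    [0,0,0,0.2,0],
    [0,0,0,0.2,0],
    [0,0,0,0.2,0],
  ],
)

```text
time_s: 14.45
tcp_pos: [0.6443, 0.0832, 0.0855]
eef_rot: [-180.0, 0.2, -161.5]
contact_force: [2.6, 1.5, 4.4]
gripper_width: 0.0006
```

Request:
servo_tool(
  steps=[
    [0,0,0,0.2,0],
    [0,0,0,0.2,0],
    [0,0,0,0.2,0],
    [0,0,0,0.2,0],
    [0,0,0,0.2,0],
    [0,0,0,0.2,0],
    [0,0,0,0.2,0],
  ],
)

```text
time_s: 15.32
tcp_pos: [0.6429, 0.0827, 0.0705]
eef_rot: [-180.0, 0.0, -161.5]
contact_force: [1.1, 0.7, 2.9]
gripper_width: 0.0006
```

Request:
servo_tool(
  steps=[
    [0,0,0,0.2,0],
    [0,0,0,0.1,0],
    [0,0,0,0.1,0],
    [0,0,0,0.1,0],
  ],
)

```text
time_s: 15.82
tcp_pos: [0.6429, 0.0827, 0.0656]
eef_rot: [-180.0, 0.0, -161.5]
contact_force: [1.3, 1.1, 2.8]
gripper_width: 0.0004
```

Request:
servo_tool(
  steps=[
    [0,0,0,0.1,0],
    [0,0,0,0.05,0],
    [0,0,0,0,0],
  ],
)

```text
time_s: 16.2
tcp_pos: [0.643, 0.0827, 0.0651]
eef_rot: [-180.0, 0.0, -161.5]
contact_force: [-0.3, 1.3, 9.4]
gripper_width: 0.0006
```

The force rose to 9.4 N at z = 0.065, so the lever is on its stop. Backing off and checking.

Request:
servo_tool(
  steps=[
    [0,0,0,-0.5,0],
    [0,0,0,-2,0],
    [0,0,0,-3,0],
    [0,0,0,-3,0],
    [0,0,0,-3,0],
    [0,0,0,-3,0],
    [0,0,0,0,0],
    [0,0,0,0,0],
  ],
)

```text
time_s: 17.2
tcp_pos: [0.6418, 0.0825, 0.2081]
eef_rot: [180.0, -0.1, -161.5]
contact_force: [0.1, 0.1, 0.0]
gripper_width: 0.0009
```

```bash
python3 - <<'E'
from h import *
goal([.603,.0694,.0712],-161.5)
save('side','side8.png');st=r.get_state();save('wrist','wrist8.png')
s=cam('side');w=cam('wrist',st)
print(proj(s,[.603,.0694,.114]),proj(w,[.603,.0694,.114]))
a=cv2.imread('pics/side8.png');b=cv2.imread('pics/wrist8.png')
cv2.imwrite('pics/c8.png',np.hstack([cv2.resize(a[170:270,170:270],(400,400),interpolation=2),cv2.resize(b[50:300,200:450],(400,400))]))
E
```

```text
t 17.2 tcp [0.6418 0.0825 0.2081] rot [ 1.7997e+02 -1.1000e-01 -1.6155e+02] F [0.1  0.08 0.03] w 0.0009 j [ 24.5  18.7  -4.5  -0.  -66.9 -96.1]
shift cm (tool) [ 4.07 -0.02 13.7 ] spin -0.05
[204.04430984 210.83485001] [314.42141061 153.42257516]
```

View pics/c8.png

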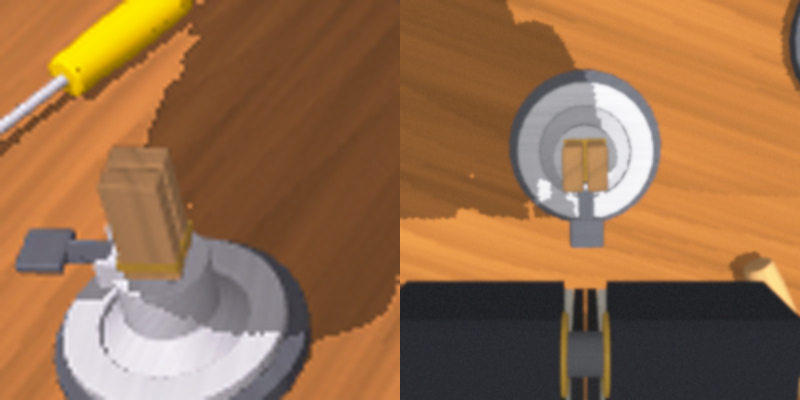

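The lever is level. The post top is at (204,211) in the side view, against (204.0,210.8) predicted for fully home, and nothing is touching the robot. Handing in.

```bash
python3 -c "
from plant import r
print(r.close_job())"
```

```text
the job is handed in; nothing more can be done
None
```

I gripped the clamp with the bell socket and lever by its post and lowered it upright onto the ball base. Once it was home I opened the fingers, pressed the lever down with them closed, and backed off. I handed the job in at about 17 s of the 46 s allowed.

- **Seating:** With the clamp seated, the fingertips stood at z = 0.0706 m, against 0.0712 m expected for fully home. The foot lay flat on the disc with the lever still raised when I let go.
- **Lever:** It moved at about 3–4 N, and the force rose to 9.4 N at z = 0.065 m, where its stop should be. The last side picture shows it level.
- **Final position:** The post top was at pixel (204, 211), against (204.0, 210.8) predicted for home and upright. The gripper was about 14 cm clear of the lever, and the contact force read zero.

None of the checks on the clamp's final state failed. Two readings before seating were slightly off: the raised paddle measured about 5 mm lower than the text gives, and the bell's foot appeared about 2 pixels off its predicted place just before lowering. Neither affected the fit.

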